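# Put the fixturing back in its caddy

## Task

Clear the fixturing off the bench: stand the loose V-block, screw jack, webbed angle plate and step block in the caddy, each in the bin that already holds one of its kind, upright on the bin's floor beside its fellow. Set each one down, do not drop it, and leave the two plain sawn offcuts (the square one and the angle-iron one) standing where they are.

Things in the scene. Friction and masses are not known exactly. Their poses are not given: they have to be found in the camera images.
- v_block: Loose machinist's V-block of bright steel, 44 (x) by 48 (y) by 46 mm high, about 0.6 kg. A V 40 mm wide and 20 mm deep runs along y in its top; 4 mm clamp grooves along both x sides, 8 to 16 mm up. Origin at the centre of its underside, z up. Grip the flat sides x = +-22 mm, 16 to 46 mm up.
- screw_jack: Loose machinist's screw jack of bright steel, round: foot flange 44 mm in diameter and 8 mm thick, cylindrical body 34 mm in diameter up to 40 mm, then a thin screw (14 mm) and a swivel pad 24 mm in diameter, 58 mm high in all, about 0.36 kg. Origin at the centre of its underside, z up. Grip the body.
- angle_plate: Loose webbed angle plate of bright steel: foot plate 50 (x) by 44 (y) by 10 mm, upright plate 10 mm thick at its +x end (x = 15 to 25 mm), 50 mm high, slotted, a triangular web 8 mm thick on each y side; about 0.41 kg. Origin at the centre of its underside, z up. The sides y = +-22 mm are flat; 30 mm up they reach from x = -5 to 25 mm, so grip them at about x = +10 mm.
- step_block: Loose step block of bright steel, 48 (x) by 30 (y) by 45 mm high, about 0.4 kg: full height for x = 0 to 24 mm, then four 6 mm steps down to 21 mm at its -x end. Origin at the centre of its underside, z up. Grip the flat sides y = +-15 mm at about x = +10 mm.
- square_offcut: Loose plain sawn piece of square steel bar, 44 by 48 by 46 mm high, 0.74 kg, no V in its top: not fixturing. Origin at the centre of its underside.
- angle_offcut: Loose sawn piece of plain angle iron, 44 mm long (y), legs 50 mm and 6 mm thick, one flat on the bench and one upright at its +x end, no webs and no slots, 0.2 kg: not fixturing. Origin at the centre of the underside of the 50 by 44 mm flat leg.
- bin_v: One of 4 equal fixed bins, 2 by 2 in the low blue-green caddy, turned alike, order varies. Holds a fixed V-block at y = -34 mm; free floor: y = -10 to 62, x = -46 to 46 mm (middle about y = 26). Outside 96 (x) by 128 (y) by 12 mm high, walls and floor 2 mm. Origin: centre of its underside, 3 mm above the bench. Caddy rim 14 mm, handles on its y ends 40 mm above the bench.
- bin_jack: One of 4 equal fixed bins, 2 by 2 in the low blue-green caddy, turned alike, order varies. Holds a fixed screw jack at y = -34 mm; free floor: y = -10 to 62, x = -46 to 46 mm (middle about y = 26). Outside 96 (x) by 128 (y) by 12 mm high, walls and floor 2 mm. Origin: centre of its underside, 3 mm above the bench. Caddy rim 14 mm, handles on its y ends 40 mm above the bench.
- bin_angle: One of 4 equal fixed bins, 2 by 2 in the low blue-green caddy, turned alike, order varies. Holds a fixed webbed angle plate at y = -34 mm; free floor: y = -10 to 62, x = -46 to 46 mm (middle about y = 26). Outside 96 (x) by 128 (y) by 12 mm high, walls and floor 2 mm. Origin: centre of its underside, 3 mm above the bench. Caddy rim 14 mm, handles on its y ends 40 mm above the bench.
- bin_step: One of 4 equal fixed bins, 2 by 2 in the low blue-green caddy, turned alike, order varies. Holds a fixed step block (long side along y) at y = -34 mm; free floor: y = -10 to 62, x = -46 to 46 mm (middle about y = 26). Outside 96 (x) by 128 (y) by 12 mm high, walls and floor 2 mm. Origin: centre of its underside, 3 mm above the bench. Caddy rim 14 mm, handles on its y ends 40 mm above the bench.

How it is judged (in metres and radians):
At the end, for the whole second after the job is handed in: Each of the four loose pieces stands on the floor of the bin of its own kind: its origin within 35 mm (x) and 50 mm (y) of the bin's middle and less than 5 mm above the bin's floor, upright within 0.1 rad and at rest; both offcuts are upright within 0.1 rad and within 15 mm of where they stood (x of v_block in the frame of bin_v between -0.035 and 0.035 m and y of v_block in the frame of bin_v between -0.05 and 0.05 m and z of v_block in the frame of bin_v below 0.007 m and angle between each of v_block, screw_jack, angle_plate, step_block, square_offcut, angle_offcut's own z axis and vertical below 0.1 rad and linear speed of each of v_block, screw_jack, angle_plate, step_block below 0.02 m/s and x of screw_jack in the frame of bin_jack between -0.035 and 0.035 m and y of screw_jack in the frame of bin_jack between -0.05 and 0.05 m and z of screw_jack in the frame of bin_jack below 0.007 m and x of angle_plate in the frame of bin_angle between -0.035 and 0.035 m and y of angle_plate in the frame of bin_angle between -0.05 and 0.05 m and z of angle_plate in the frame of bin_angle below 0.007 m and x of step_block in the frame of bin_step between -0.035 and 0.035 m and y of step_block in the frame of bin_step between -0.05 and 0.05 m and z of step_block in the frame of bin_step below 0.007 m and distance of each of square_offcut, angle_offcut from where it was at the start of the episode below 0.015 m); the robot touches nothing.
It fails at once if a piece falls free faster than 0.8 m/s (dropped from more than about 30 mm) ((linear speed of v_block above 0.8 m/s and contact force between the fingers and v_block below 0.05 N) or (linear speed of screw_jack above 0.8 m/s and contact force between the fingers and screw_jack below 0.05 N) or (linear speed of angle_plate above 0.8 m/s and contact force between the fingers and angle_plate below 0.05 N) or (linear speed of step_block above 0.8 m/s and contact force between the fingers and step_block below 0.05 N)).
It fails at once if an offcut is moved by more than 15 mm or tipped by more than 0.3 rad (distance of any of square_offcut, angle_offcut from where it was at the start of the episode above 0.015 m or angle between any of square_offcut, angle_offcut's own z axis and vertical above 0.3 rad).
It also fails if it takes over 106 s, if anything falls off the work surface, if the arm or the gripper's body presses on something with over 40 N, if the wrist force passes 120 N, or if a joint passes its speed limit or range.

## Robot

A 6-joint arm with a two-finger parallel gripper is mounted at the origin on the work surface. World frame = base frame: x ahead of the robot, y to its left, z up, the work surface at z = 0. Lengths are in mm, angles in rad, forces in N, time in s.
With the tool pointing down it reaches from about 350 to 875 mm from the base axis. Payload 4.2 kg.
Tool frame: the origin (TCP) lies on the centre line of the jaws, within the pads' length; the fingertips stand 25 mm ahead of it and the grasp point (between the pads) lies 6 mm ahead of it; y points along the fingers, x is the direction in which the jaws open and shut, and the axes are right-handed (so a half turn about y gives the same grasp; the last joint's range is limited). The gripper opens to 85 mm and grips with 20 to 120 N. Pads are 22 mm wide; open, the fingers measure 114 mm over their backs; the gripper's body (76 mm by 85 mm) begins 54 mm behind the grasp point. The pads swing forward as they close: fully open they stand 13 mm farther back than shut.
Start: joints at [-0.924, 0.385, 0.008, 0, -1.194, -0.259], TCP at [236.359, -578.562, 256.312] pointing down, gripper open.
Joint ranges: [-3.14, 3.14], [-1.21, 2.06], [-1.07, 1.41], [-3.16, 2.05], [-2.99, -0.16], [-3.1, 3.1]. Speed limits (rad/s): [2.79, 2.79, 3.14, 3.14, 3.14, 3.14].

## Interface

Orientations are given as a rotation vector (axis times angle).
In Python, from bench import sense, read_camera, camera_model, hand_in, recognise gives the robot as it stands.
- The arm moves only by the shell command python3 -m creep 'ROWS'. ROWS is JSON, a list of rows, each an object of numbers: "rx", "ry", "rz": the turn, a rotation vector about the world's x, y, z in degrees; "dx", "dy", "dz": the shift along the world's x, y, z in cm; "fingers": the gripper command: -1 is fully open, 1 is shut, values between are in proportion. A call has 1 to 12 rows; each row shifts and turns the pose as measured when the row begins; what a row does not reach is not made up. A row lasts 1/10 s, in which the tool goes at most 50 mm and 8.59 degrees, less where a joint would pass 70% of its speed; a pose out of reach is approached as far as the arm can. A call with a gripper value outside its range is refused whole. The fingers move at their own pace and stop on an object; the grip force is fixed at half the most. Time passes only in rows, so rows that do not move let the fingers close. It gives the time, the measured TCP pose, the force and the opening at its end, in the units of the state.
- sense(): the state, without advancing time (a new reading comes with each control period).
- read_camera(name): name is "scene" or "top" or "wrist"; returns the picture (480x640x3 uint8, red, green, blue); there is no depth.
- camera_model(name): a dict with "fx", "fy", "cx", "cy" (pixels), "rvec" (rotation vector, rad) and "tvec" (3), from world to camera coordinates, as OpenCV has them. Camera axes: x right, y down, z forward; pixel columns grow to the right and rows downward; lengths in mm; the calibration is good to about 2 mm. A picture is of the moment at which its call begins: read the wrist's pose just before it. camera_model takes no time and is no camera call; for the wrist camera it gives the pose at the moment of the call.
- hand_in(): hands the job in, once; it reports no verdict.
Trained networks look in the newest picture that a camera, given by its name, has taken for a name from the list of things; names that differ only in an ending like _2 or _b are one class to them, and where a whole thing is asked for, a point or a joint stands for the part that bears it (a point fixed in the world has none). Each returns a list of dicts, best first, with "score" (0 to 1); they miss things now and then, are a little off and sometimes report something else, mostly with a low value. They report only what shows in the picture. A call takes as long as a camera call.
- recognise(camera, target): "point" ([x, y, z] in mm, in the coordinates of the camera as it stood for that picture, good to about 4 mm: the middle of the surface that is visible of it).
The state is a dict: "time": time; "q": joint angles; "joint_vel": joint speeds; "joint_torque": joint torques, N m; "tool_pos": TCP position; "tcp_rot": TCP orientation; "ft_force": force on the tool from outside, world axes, zero at the start; "torque": the same for the moment, N m; "grip_width": opening from 0.0 (shut) to 1.0 (fully open).
Only numpy, scipy, OpenCV 4.12 (cv2) and the standard library are available. Lean on these libraries where they do the work, as an engineer would, in place of code of your own. Each camera call takes 0.05 s, during which the arm holds its last target. There are 200 camera calls.

## Working session

There is one attempt and no reset: what is moved stays moved. The work goes in short steps, Python scripts to look and compute and a shell command to move; the robot and the scene stay as the last step left them, time stands still between calls to the robot, and variables do not carry over. Pictures are saved under pics/ and viewed, about 12 in all and at most 16, crops included, and the job is handed in when it is done.

```bash
ls; mkdir -p pics
cat > h.py <<'E'
import numpy as np,cv2
from bench import sense,read_camera,camera_model,recognise
def RT(m): return cv2.Rodrigues(np.array(m["rvec"],float))[0],np.array(m["tvec"],float).ravel()
def towld(m,p):
    R,t=RT(m); return R.T@(np.array(p)-t)
def px2w(m,u,v,z):
    R,t=RT(m); d=R.T@np.array([(u-m["cx"])/m["fx"],(v-m["cy"])/m["fy"],1]); c=-R.T@t
    return c+d*(z-c[2])/d[2]
def w2px(m,p):
    R,t=RT(m); q=R@np.array(p,float)+t; return q[0]/q[2]*m["fx"]+m["cx"],q[1]/q[2]*m["fy"]+m["cy"]
def snap(n,f):
    im=read_camera(n); cv2.imwrite("pics/"+f,im[:,:,::-1]); return im
E
python3 - <<'E'
from h import *
print(sense())
for c in("scene","top"):
    snap(c,c+"0.png"); m=camera_model(c); print(c,m,-RT(m)[0].T@RT(m)[1])
m=camera_model("top")
for t in "v_block screw_jack angle_plate step_block square_offcut angle_offcut bin_v bin_jack bin_angle bin_step".split():
    print(t,[(round(r["score"],2),towld(m,r["point"]).round(0).tolist(),[int(x) for x in w2px(m,towld(m,r["point"]))]) for r in recognise("top",t)[:4]])
E
```

```text
pics
{'time': 0.0, 'q': array([-9.24405665e-01,  3.85591656e-01,  6.61909859e-03, -4.84415691e-04,
       -1.19402374e+00, -2.58635964e-01]), 'joint_vel': array([ 5.76080367e-04,  1.12002593e-03, -9.12944566e-04, -1.62650555e-03,
       -2.62966779e-04,  9.72575539e-05]), 'joint_torque': array([-8.87618498e-04, -3.92286623e+01,  1.88396949e+01,  4.18623760e+00,
       -4.72420346e-03,  1.65929708e-05]), 'tool_pos': array([ 236.15317374, -578.09096977,  255.19988031]), 'tcp_rot': array([-0.99819153, -1.48925065,  1.48719878]), 'ft_force': array([0.36183951, 0.10046223, 0.328755  ]), 'torque': array([ 0.02626998, -0.04117931,  0.01289711]), 'grip_width': 1.0014418146641817}
scene {'fx': 473.9458944792918, 'fy': 473.9458944792918, 'cx': 318.11346189090267, 'cy': 237.83863657530438, 'rvec': array([ 1.11194818,  2.20005106, -1.14067088]), 'tvec': array([ 310.7774019 , -216.96795316, 1384.64066617])} [1201.12197747  489.66918904  615.15651762]
top {'fx': 606.2609767689835, 'fy': 606.2609767689835, 'cx': 313.73743195904865, 'cy': 239.47732261619004, 'rvec': array([ 2.19047997, -2.21599668,  0.09304976]), 'tvec': array([ -14.00237087,  514.72190881, 1330.74081597])} [ 434.80410917   14.17466045 1358.95191038]
v_block []
screw_jack [(0.61, [580.0, 306.0, 5.0], [167, 211]), (0.57, [583.0, -163.0, 41.0], [379, 206])]
angle_plate [(0.6, [614.0, -53.0, 13.0], [327, 194])]
step_block [(0.9, [613.0, -339.0, 38.0], [458, 192])]
square_offcut [(0.95, [440.0, -337.0, 48.0], [460, 271]), (0.63, [481.0, 304.0, 4.0], [167, 256])]
angle_offcut [(0.78, [458.0, -59.0, 7.0], [331, 264])]
bin_v []
bin_jack [(0.82, [581.0, 178.0, 4.0], [224, 210])]
bin_angle [(0.6, [478.0, 307.0, 4.0], [166, 257])]
bin_step [(0.92, [479.0, 177.0, 5.0], [225, 256])]
```

View pics/top0.png

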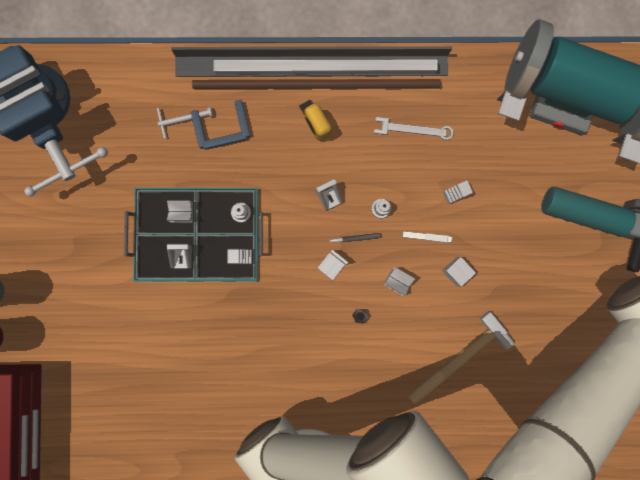

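View pics/scene0.png

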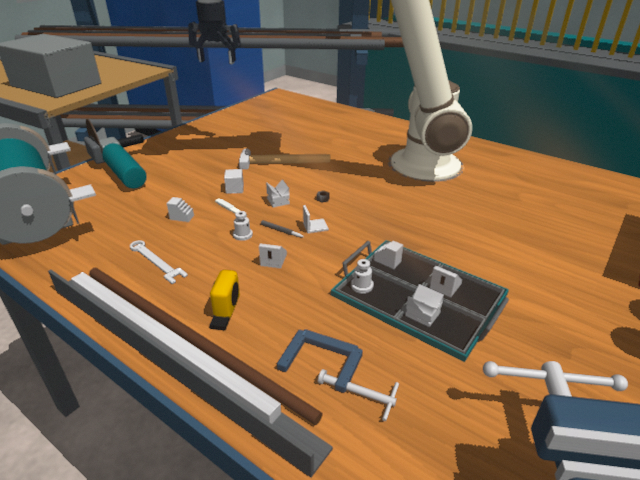

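Run:
```python
from h import *
im=cv2.imread("pics/top0.png")
cv2.imwrite("pics/c1.png",cv2.resize(im[165:315,305:490],None,fx=4.2,fy=4,interpolation=cv2.INTER_CUBIC)[:600,:800] if 0 else cv2.resize(im[170:310,305:490],None,fx=4,fy=4,interpolation=cv2.INTER_CUBIC))
cv2.imwrite("pics/c2.png",cv2.resize(im[180:290,115:275],None,fx=5,fy=5,interpolation=cv2.INTER_CUBIC))
```

```text
(no output)
```

View pics/c1.png

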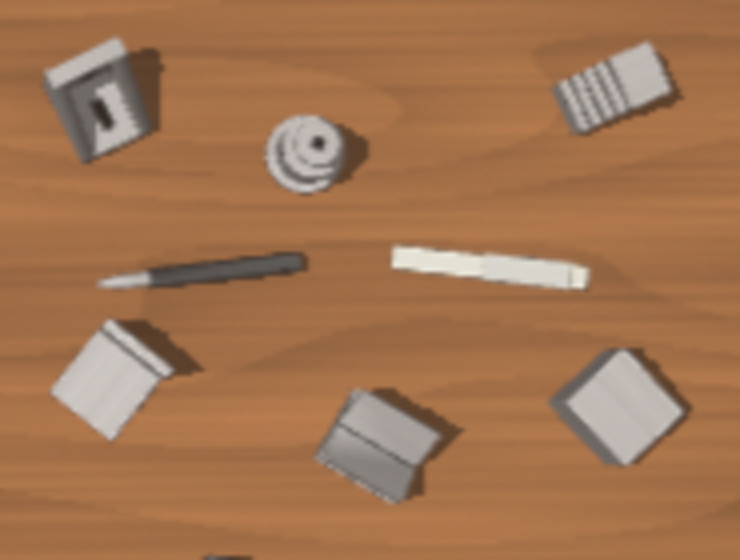

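View pics/c2.png

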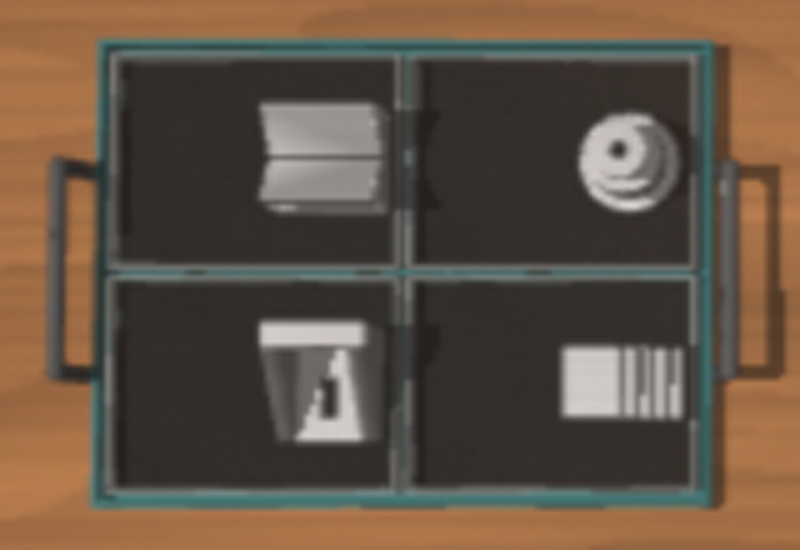

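Run:
```python
from h import *
from scipy.optimize import least_squares
from scipy.spatial.transform import Rotation as Ro
m=camera_model("top")
O={"angle":([(45,75),(122,38),(52,90),(127,52),(85,162),(157,130)],[(25,22,50),(25,-22,50),(15,22,50),(15,-22,50),(-25,22,8),(-25,-22,8)]),
"step":([(648,42),(672,88),(607,60),(630,110),(555,88),(580,133)],[(24,15,45),(24,-15,45),(0,15,45),(0,-15,45),(-24,15,21),(-24,-15,10)]),
"v":([(333,425),(422,465),(358,390),(441,437),(400,502),(316,457)],[(0,24,26),(0,-24,26),(22,24,46),(22,-24,46),(-22,-24,46),(-22,24,46)]),
"jack":([(317,143),(305,155)],[(0,0,58),(0,0,4)])}
g={"angle":(614,-53,.4),"step":(613,-339,-1.1),"v":(430,-200,-.5),"jack":(583,-163,0)}
for k,(p,q) in O.items():
    p=np.array(p)/4+[305,170]
    def f(s):
        c,n=np.cos(s[2]),np.sin(s[2])
        return np.ravel([np.subtract(w2px(m,(s[0]+c*a-n*b,s[1]+n*a+c*b,z)),pp) for (a,b,z),pp in zip(q,p)])
    r=least_squares(f,g[k],x_scale=[10,10,.1]); print(k,r.x[:2].round(1),"yaw",np.degrees(r.x[2]).round(1),"res",r.fun.round(1))
for u,v in[(98,40),(715,42),(712,506),(93,506),(404,270),(404,50),(404,495),(100,270),(713,270)]:
    print((u,v),px2w(m,u/5+115,v/5+180,14).round(1))
for u,v,z in[(618,150,63)]: print(px2w(m,u/5+115,v/5+180,z).round(1))
s=sense();R=Ro.from_rotvec(s["tcp_rot"]).as_matrix();print(R.round(2))
mw=camera_model("wrist");Rw,t=RT(mw);print("wristcam",(-Rw.T@t).round(0),Rw.round(2),mw["fx"])
```

```text
angle [610.9 -57.7] yaw 26.0 res [ 0.5 -0.4 -0.7 -0.1  0.8 -0.1  0.1  0.5 -0.   0.4 -0.6 -0.3]
step [ 615.6 -341.6] yaw -63.9 res [-0.6 -0.3 -0.3  0.3  0.   0.1  0.6 -0.3  0.8 -0.5 -0.5  0.7]
v [ 419.3 -205.4] yaw -29.8 res [ 0.8 -0.1 -2.4  0.5  0.8 -0.2 -0.7 -1.2 -0.1  0.3  1.6  0.8]
jack [ 583.2 -172.8] yaw 0.0 res [ 0.2  0.1 -0.2 -0.1]
(98, 40) [633.3 376.   14. ]
(715, 42) [630.  102.9  14. ]
(712, 506) [423.6 105.6  14. ]
(93, 506) [427.1 377.2  14. ]
(404, 270) [529.6 241.   14. ]
(404, 50) [627.6 240.9  14. ]
(404, 495) [430.2 241.1  14. ]
(100, 270) [531.  374.6  14. ]
(713, 270) [528.1 104.5  14. ]
[576.7 141.4  63. ]
[[-0.38  0.   -0.93]
 [ 0.93  0.   -0.38]
 [-0.   -1.   -0.  ]]
wristcam [ 165. -607.  373.] [[-0.38  0.93 -0.  ]
 [ 0.88  0.36  0.3 ]
 [ 0.28  0.11 -0.95]] 387.16618898699255
```

```bash
python3 -m creep '[{"dx":3.5,"dy":2.05,"dz":-0.6,"rz":-7.8},{"dx":3.5,"dy":2.05,"dz":-0.6,"rz":-7.8},{"dx":3.5,"dy":2.05,"dz":-0.6,"rz":-7.8},{"dx":3.5,"dy":2.05,"dz":-0.6,"rz":-7.8},{"dx":3.5,"dy":2.05,"dz":-0.6,"rz":-7.8},{"dx":3.5,"dy":2.05,"dz":-0.6,"rz":-7.8},{"dx":3.5,"dy":2.05,"dz":-0.6,"rz":-7.8},{"dx":3.5,"dy":2.05,"dz":-0.6,"rz":-7.8},{"dx":3.5,"dy":2.05,"dz":-0.6,"rz":-7.8},{"dx":3.5,"dy":2.05,"dz":-0.6,"rz":-7.8},{"dx":3.5,"dy":2.05,"dz":-0.6,"rz":-7.8},{}]'
cat >> h.py <<'E'
from scipy.spatial.transform import Rotation as Ro
def st():
    s=sense();R=Ro.from_rotvec(s["tcp_rot"]).as_matrix()
    print("t",round(s["time"],2),"pos",s["tool_pos"].round(1),"jaw",np.degrees(np.arctan2(R[1,0],R[0,0])).round(1),"down",R[:,1].round(3),"F",s["ft_force"].round(1),"w",round(s["grip_width"],3),"q",s["q"].round(2));return s
M={"step":[(24,15,45),(24,-15,45),(0,-15,45),(0,15,45)],"angle":[(25,22,50),(25,-22,50),(15,-22,50),(15,22,50)],"v":[(22,24,46),(22,-24,46),(-22,-24,46),(-22,24,46)],"jack":[(17*np.cos(a),17*np.sin(a),40) for a in np.arange(0,6.3,.3)]}
def look(k,x,y,yaw,f):
    st();m=camera_model("wrist");im=snap("wrist",f)[:,:,::-1].copy();c,n=np.cos(np.radians(yaw)),np.sin(np.radians(yaw))
    P=[w2px(m,(x+c*a-n*b,y+n*a+c*b,z)) for a,b,z in M[k]]
    cv2.polylines(im,[np.int32(np.round(P))],True,(0,0,255),1);cv2.imwrite("pics/"+f,im);print(np.round(P,0).tolist()[:4])
E
python3 -c "
from h import *
look('step',615.6,-341.6,-63.9,'w1.png')"
```

```text
t 0.6 pos [ 236.4 -578.5  256.3] jaw 112.2 down [ 0.  0. -1.] F [-0.4  0.4 -0.7] w 0.999 q [-0.92  0.38  0.01 -0.   -1.19 -0.26]
[[368.0, 573.0], [367.0, 556.0], [387.0, 555.0], [388.0, 572.0]]$[0]: bad value
```

View pics/w1.png

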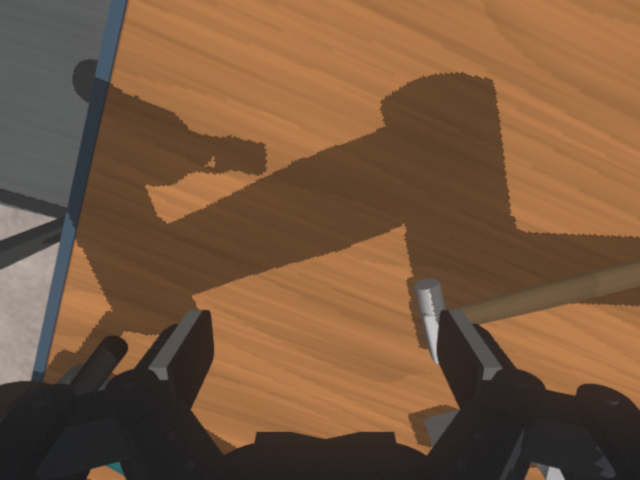

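```bash
python3 -m creep '[{"rx":0,"ry":0,"rz":-7.8,"dx":3.5,"dy":2.05,"dz":-0.6,"fingers":-1}]'
```

```text
time: 0.75
tool_pos: [269.3, -559.8, 251.1]
tcp_rot: [-1.086, -1.385, 1.388]
ft_force: [0.5, -0.3, 0.3]
grip_width: 1.001
```

```bash
python3 -m creep '[{"dx":3.5,"dy":2.05,"dz":-0.6,"rz":-7.8,"fingers":-1},{"dx":3.5,"dy":2.05,"dz":-0.6,"rz":-7.8,"fingers":-1},{"dx":3.5,"dy":2.05,"dz":-0.6,"rz":-7.8,"fingers":-1},{"dx":3.5,"dy":2.05,"dz":-0.6,"rz":-7.8,"fingers":-1},{"dx":3.5,"dy":2.05,"dz":-0.6,"rz":-7.8,"fingers":-1},{"dx":3.5,"dy":2.05,"dz":-0.6,"rz":-7.8,"fingers":-1},{"dx":3.5,"dy":2.05,"dz":-0.6,"rz":-7.8,"fingers":-1},{"dx":3.5,"dy":2.05,"dz":-0.6,"rz":-7.8,"fingers":-1},{"dx":3.5,"dy":2.05,"dz":-0.6,"rz":-7.8,"fingers":-1},{"dx":3.5,"dy":2.05,"dz":-0.6,"rz":-7.8,"fingers":-1}]'
python3 -c "
from h import *
st()"
```

```text
t 0.75 pos [ 269.3 -559.8  251.1] jaw 103.9 down [ 0.    -0.002 -1.   ] F [ 0.5 -0.3  0.3] w 1.001 q [-0.86  0.38 -0.01  0.   -1.18 -0.47]$[0]: bad value
```

```bash
python3 -m creep '[{"rx":0,"ry":0,"rz":-7.8,"dx":3.5,"dy":2.1,"dz":-0.6,"fingers":-1},{"rx":0,"ry":0,"rz":-7.8,"dx":3.5,"dy":2.1,"dz":-0.6,"fingers":-1},{"rx":0,"ry":0,"rz":-7.8,"dx":3.5,"dy":2.1,"dz":-0.6,"fingers":-1},{"rx":0,"ry":0,"rz":-7.8,"dx":3.5,"dy":2.1,"dz":-0.6,"fingers":-1},{"rx":0,"ry":0,"rz":-7.8,"dx":3.5,"dy":2.1,"dz":-0.6,"fingers":-1},{"rx":0,"ry":0,"rz":-7.8,"dx":3.5,"dy":2.1,"dz":-0.6,"fingers":-1},{"rx":0,"ry":0,"rz":-7.8,"dx":3.5,"dy":2.1,"dz":-0.6,"fingers":-1},{"rx":0,"ry":0,"rz":-7.8,"dx":3.5,"dy":2.1,"dz":-0.6,"fingers":-1},{"rx":0,"ry":0,"rz":-7.8,"dx":3.5,"dy":2.1,"dz":-0.6,"fingers":-1},{"rx":0,"ry":0,"rz":-7.8,"dx":3.5,"dy":2.1,"dz":-0.6,"fingers":-1},{"rx":0,"ry":0,"rz":0,"dx":0,"dy":0,"dz":0,"fingers":-1}]'
python3 -c "
from h import *
look('step',615.6,-341.6,-63.9,'w2.png')"
```

```text
time: 1.85
tool_pos: [634.2, -338.0, 188.4]
tcp_rot: [-1.552, -0.306, 0.312]
ft_force: [-1.0, 0.8, 0.0]
grip_width: 1.0
t 1.85 pos [ 634.2 -338.   188.4] jaw 22.5 down [-0.003 -0.004 -1.   ] F [-1.   0.8  0. ] w 1.0 q [-0.26  0.59  0.18  0.   -1.16 -2.49]
[[322.0, 257.0], [280.0, 260.0], [277.0, 228.0], [320.0, 225.0]]
```

View pics/w2.png

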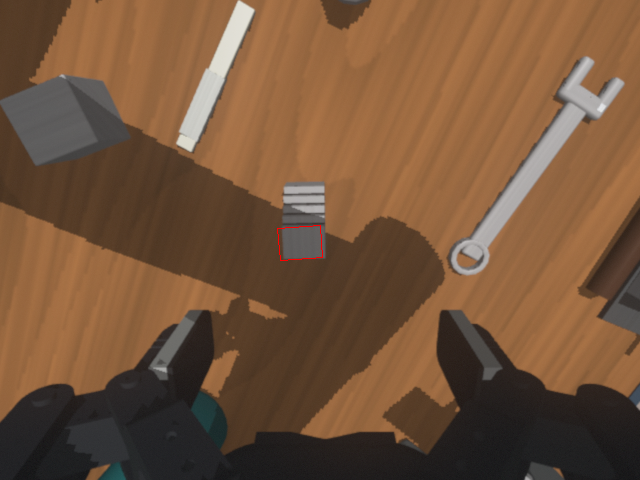

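```bash
python3 -m creep '[{"rx":0,"ry":0,"rz":3.6,"dx":-1.3,"dy":-1.25,"dz":-3,"fingers":-1},{"rx":0,"ry":0,"rz":0,"dx":0,"dy":0,"dz":-3,"fingers":-1},{"rx":0,"ry":0,"rz":0,"dx":0,"dy":0,"dz":-2,"fingers":-1},{"rx":0,"ry":0,"rz":0,"dx":0,"dy":0,"dz":0,"fingers":-1}]'
python3 -c "
from h import *
st()"
```

```text
time: 2.3
tool_pos: [617.2, -354.3, 109.4]
tcp_rot: [-1.546, -0.362, 0.364]
ft_force: [-1.0, 0.6, -0.4]
grip_width: 1.001
t 2.3 pos [ 617.2 -354.3  109.4] jaw 26.5 down [-0.    -0.006 -1.   ] F [-1.   0.6 -0.4] w 1.001 q [-0.29  0.64  0.06  0.01 -0.99 -2.39]
```

```bash
python3 -m creep '[{"rx":0,"ry":0.3,"rz":0,"dx":0.4,"dy":0.35,"dz":-2.5,"fingers":-1},{"rx":0,"ry":0,"rz":0,"dx":0,"dy":0,"dz":-2.5,"fingers":-1},{"rx":0,"ry":0,"rz":0,"dx":0,"dy":0,"dz":-1.8,"fingers":-1},{"rx":0,"ry":0,"rz":0,"dx":0,"dy":0,"dz":0,"fingers":-1},{"rx":0,"ry":0,"rz":0,"dx":0,"dy":0,"dz":0,"fingers":-1}]'
python3 -c "
from h import *
st()"
```

```text
time: 2.8
tool_pos: [621.8, -356.2, 48.6]
tcp_rot: [-1.553, -0.365, 0.363]
ft_force: [-0.1, -0.9, 0.4]
grip_width: 0.995
t 2.8 pos [ 621.8 -356.2   48.6] jaw 26.5 down [ 0.004 -0.012 -1.   ] F [-0.1 -0.9  0.4] w 0.995 q [-0.29  0.71  0.02  0.01 -0.87 -2.4 ]
```

```bash
python3 -m creep '[{"rx":0.7,"ry":0,"rz":0,"dx":-0.1,"dy":0.55,"dz":-1.1,"fingers":-1},{"rx":0,"ry":0,"rz":0,"dx":0,"dy":0,"dz":0,"fingers":-1},{"rx":0,"ry":0,"rz":0,"dx":0,"dy":0,"dz":0,"fingers":0},{"rx":0,"ry":0,"rz":0,"dx":0,"dy":0,"dz":0,"fingers":1},{"rx":0,"ry":0,"rz":0,"dx":0,"dy":0,"dz":0,"fingers":1},{"rx":0,"ry":0,"rz":0,"dx":0,"dy":0,"dz":0,"fingers":1},{"rx":0,"ry":0,"rz":0,"dx":0,"dy":0,"dz":0,"fingers":1}]'
python3 -c "
from h import *
st()"
```

```text
time: 3.5
tool_pos: [623.2, -351.8, 43.4]
tcp_rot: [-1.546, -0.374, 0.354]
ft_force: [0.9, 0.3, -1.9]
grip_width: 0.345
t 3.5 pos [ 623.2 -351.8   43.4] jaw 26.6 down [ 0.013 -0.003 -1.   ] F [ 0.9  0.3 -1.9] w 0.345 q [-0.29  0.72  0.02 -0.   -0.86 -2.39]
```

```bash
python3 -m creep '[{"rx":0,"ry":0,"rz":0,"dx":0,"dy":0,"dz":1,"fingers":1},{"rx":0,"ry":-0.6,"rz":0,"dx":0,"dy":0,"dz":2,"fingers":1},{"rx":0,"ry":0,"rz":0,"dx":0,"dy":0,"dz":3,"fingers":1},{"rx":0,"ry":0,"rz":4,"dx":-0.5,"dy":1,"dz":3,"fingers":1},{"rx":0,"ry":0,"rz":7.7,"dx":-0.6,"dy":2,"dz":2,"fingers":1},{"rx":0,"ry":0,"rz":7.7,"dx":-0.6,"dy":3,"dz":0,"fingers":1},{"rx":0,"ry":0,"rz":7.7,"dx":-0.6,"dy":3,"dz":0,"fingers":1},{"rx":0,"ry":0,"rz":7.7,"dx":-0.6,"dy":3,"dz":0,"fingers":1},{"rx":0,"ry":0,"rz":7.7,"dx":-0.6,"dy":3,"dz":0,"fingers":1},{"rx":0,"ry":0,"rz":7.7,"dx":-0.6,"dy":3,"dz":0,"fingers":1},{"rx":0,"ry":0,"rz":7.7,"dx":-0.6,"dy":3,"dz":0,"fingers":1}]'
python3 -c "
from h import *
st()"
```

```text
time: 4.6
tool_pos: [569.3, -137.1, 164.6]
tcp_rot: [-1.239, -1.183, 1.14]
ft_force: [1.2, 0.3, -4.4]
grip_width: 0.339
t 4.6 pos [ 569.3 -137.1  164.6] jaw 86.3 down [ 0.018  0.018 -1.   ] F [ 1.2  0.3 -4.4] w 0.339 q [ 0.03  0.39 -0.22 -0.02 -0.94 -1.66]
```

```bash
python3 -m creep '[{"rx":-1,"ry":-1,"rz":7.8,"dx":-0.7,"dy":3,"dz":0,"fingers":1},{"rx":0,"ry":0,"rz":7.8,"dx":-0.7,"dy":3,"dz":0,"fingers":1},{"rx":0,"ry":0,"rz":7.8,"dx":-0.7,"dy":3,"dz":0,"fingers":1},{"rx":0,"ry":0,"rz":7.8,"dx":-0.7,"dy":3,"dz":0,"fingers":1},{"rx":0,"ry":0,"rz":7.8,"dx":-0.7,"dy":3,"dz":0,"fingers":1},{"rx":0,"ry":0,"rz":7.8,"dx":-0.7,"dy":3,"dz":0,"fingers":1},{"rx":0,"ry":0,"rz":7.8,"dx":-0.7,"dy":3,"dz":0,"fingers":1},{"rx":0,"ry":0,"rz":7.8,"dx":-0.7,"dy":3,"dz":0,"fingers":1},{"rx":0,"ry":0,"rz":7.8,"dx":-0.7,"dy":3,"dz":0,"fingers":1},{"rx":0,"ry":0,"rz":7.8,"dx":-0.7,"dy":3,"dz":0,"fingers":1},{"rx":0,"ry":0,"rz":7.8,"dx":-0.7,"dy":3,"dz":0,"fingers":1},{"rx":0,"ry":0,"rz":0,"dx":0,"dy":0,"dz":0,"fingers":1}]'
python3 -c "
from h import *
st()"
```

```text
time: 5.8
tool_pos: [483.7, 208.4, 180.4]
tcp_rot: [-0.082, -2.247, 2.131]
ft_force: [0.3, -0.4, -3.8]
grip_width: 0.342
t 5.8 pos [483.7 208.4 180.4] jaw 176.1 down [ 0.008  0.053 -0.999] F [ 0.3 -0.4 -3.8] w 0.342 q [ 0.7   0.28 -0.34 -0.04 -0.91 -0.74]
```

```bash
python3 -m creep '[{"rx":-3,"ry":0.5,"rz":3.9,"dx":-0.6,"dy":0.6,"dz":-2,"fingers":1},{"rx":0,"ry":0,"rz":0,"dx":0,"dy":0,"dz":-2.5,"fingers":1},{"rx":0,"ry":0,"rz":0,"dx":0,"dy":0,"dz":-2.5,"fingers":1},{"rx":0,"ry":0,"rz":0,"dx":0,"dy":0,"dz":-1.5,"fingers":1},{"rx":0,"ry":0,"rz":0,"dx":0,"dy":0,"dz":0,"fingers":1}]'
python3 -c "
from h import *
st()"
```

```text
time: 6.3
tool_pos: [477.7, 215.0, 99.7]
tcp_rot: [0.006, 2.226, -2.213]
ft_force: [-0.5, -0.2, -3.9]
grip_width: 0.345
t 6.3 pos [477.7 215.   99.7] jaw 180.0 down [ 0.005  0.006 -1.   ] F [-0.5 -0.2 -3.9] w 0.345 q [ 0.73  0.39 -0.45 -0.   -0.73 -0.73]
```

```bash
python3 -m creep '[{"rx":0,"ry":0,"rz":0,"dx":0,"dy":0,"dz":-2,"fingers":1},{"rx":0,"ry":0,"rz":0,"dx":0,"dy":0,"dz":-1.6,"fingers":1},{"rx":0,"ry":0,"rz":0,"dx":0,"dy":0,"dz":-0.6,"fingers":1},{"rx":0,"ry":0,"rz":0,"dx":0,"dy":0,"dz":0,"fingers":1},{"rx":0,"ry":0,"rz":0,"dx":0,"dy":0,"dz":0,"fingers":1}]'
python3 -c "
from h import *
st()"
```

```text
time: 6.8
tool_pos: [481.2, 215.7, 63.7]
tcp_rot: [0.019, 2.229, -2.202]
ft_force: [0.0, 0.3, -4.1]
grip_width: 0.34
t 6.8 pos [481.2 215.7  63.7] jaw 179.8 down [ 0.014  0.012 -1.   ] F [ 0.   0.3 -4.1] w 0.34 q [ 0.73  0.44 -0.48  0.   -0.63 -0.73]
```

```bash
python3 -m creep '[{"rx":-0.7,"ry":0.8,"rz":0,"dx":-0.2,"dy":0,"dz":-0.8,"fingers":1},{"rx":0,"ry":0,"rz":0,"dx":0,"dy":0,"dz":-0.5,"fingers":1},{"rx":0,"ry":0,"rz":0,"dx":0,"dy":0,"dz":-0.3,"fingers":1},{"rx":0,"ry":0,"rz":0,"dx":0,"dy":0,"dz":-0.2,"fingers":1},{"rx":0,"ry":0,"rz":0,"dx":0,"dy":0,"dz":0,"fingers":1}]'
python3 -c "
from h import *
st()"
```

```text
time: 7.3
tool_pos: [480.9, 217.0, 48.5]
tcp_rot: [0.006, 2.222, -2.218]
ft_force: [-0.4, 0.0, -4.7]
grip_width: 0.343
t 7.3 pos [480.9 217.   48.5] jaw 179.9 down [ 0.004  0.002 -1.   ] F [-0.4  0.  -4.7] w 0.343 q [ 0.73  0.47 -0.48  0.   -0.62 -0.74]
```

```bash
python3 -m creep '[{"rx":0,"ry":0,"rz":0,"dx":0,"dy":0,"dz":-0.3,"fingers":1},{"rx":0,"ry":0,"rz":0,"dx":0,"dy":0,"dz":-0.15,"fingers":1},{"rx":0,"ry":0,"rz":0,"dx":0,"dy":0,"dz":0,"fingers":1}]'
python3 -c "
from h import *
st()"
```

```text
time: 7.6
tool_pos: [481.3, 217.3, 48.8]
tcp_rot: [0.005, 2.22, -2.217]
ft_force: [0.5, 0.2, -5.0]
grip_width: 0.34
t 7.6 pos [481.3 217.3  48.8] jaw -180.0 down [ 0.005  0.001 -1.   ] F [ 0.5  0.2 -5. ] w 0.34 q [ 0.73  0.47 -0.48  0.   -0.62 -0.74]
```

```bash
python3 -m creep '[{"rx":0,"ry":0,"rz":0,"dx":0,"dy":0,"dz":-0.5,"fingers":1},{"rx":0,"ry":0,"rz":0,"dx":0,"dy":0,"dz":-0.4,"fingers":1}]'
python3 -c "
from h import *
st()"
```

```text
time: 7.8
tool_pos: [482.4, 218.1, 47.7]
tcp_rot: [0.004, 2.215, -2.215]
ft_force: [-12.8, -3.5, 33.7]
grip_width: 0.341
t 7.8 pos [482.4 218.1  47.7] jaw -179.7 down [ 0.008  0.    -1.   ] F [-12.8  -3.5  33.7] w 0.341 q [ 0.73  0.47 -0.48  0.01 -0.61 -0.74]
```

```bash
python3 -m creep '[{"rx":0,"ry":0,"rz":0,"dx":0,"dy":0,"dz":0.1,"fingers":1},{"rx":0,"ry":0,"rz":0,"dx":0,"dy":0,"dz":0,"fingers":0},{"rx":0,"ry":0,"rz":0,"dx":0,"dy":0,"dz":0,"fingers":-0.2},{"rx":0,"ry":0,"rz":0,"dx":0,"dy":0,"dz":0,"fingers":-0.2},{"rx":0,"ry":0,"rz":0,"dx":0,"dy":0,"dz":0,"fingers":-0.2},{"rx":0,"ry":0,"rz":0,"dx":0,"dy":0,"dz":2,"fingers":-0.2},{"rx":0,"ry":0,"rz":0,"dx":0,"dy":0,"dz":4,"fingers":-0.5},{"rx":0,"ry":0,"rz":0,"dx":0,"dy":0,"dz":4,"fingers":-1},{"rx":0,"ry":0,"rz":0,"dx":0,"dy":-1,"dz":2,"fingers":-1}]'
python3 -c "
from h import *
st()"
```

```text
time: 8.7
tool_pos: [482.2, 207.8, 168.1]
tcp_rot: [-0.004, 2.211, -2.222]
ft_force: [1.1, 0.4, 0.5]
grip_width: 1.001
t 8.7 pos [482.2 207.8 168.1] jaw -179.6 down [ 0.003 -0.005 -1.   ] F [1.1 0.4 0.5] w 1.001 q [ 0.72  0.3  -0.36  0.01 -0.91 -0.72]
```

```bash
python3 -m creep '[{"rx":0,"ry":0,"rz":-7.1,"dx":1.5,"dy":-2.9,"dz":0.5,"fingers":-1},{"rx":0,"ry":0,"rz":-7.1,"dx":1.5,"dy":-2.9,"dz":0,"fingers":-1},{"rx":0,"ry":0,"rz":-7.1,"dx":1.5,"dy":-2.9,"dz":0,"fingers":-1},{"rx":0,"ry":0,"rz":-7.1,"dx":1.5,"dy":-2.9,"dz":0,"fingers":-1},{"rx":0,"ry":0,"rz":-7.1,"dx":1.5,"dy":-2.9,"dz":0,"fingers":-1},{"rx":0,"ry":0,"rz":-7.1,"dx":1.5,"dy":-2.9,"dz":0,"fingers":-1},{"rx":0,"ry":0,"rz":-7.1,"dx":1.5,"dy":-2.9,"dz":0,"fingers":-1},{"rx":0,"ry":0,"rz":-7.1,"dx":1.5,"dy":-2.7,"dz":0,"fingers":-1},{"rx":0,"ry":0,"rz":-7.1,"dx":1.5,"dy":-2,"dz":0,"fingers":-1},{"rx":0,"ry":0,"rz":0,"dx":0,"dy":0,"dz":0,"fingers":-1}]'
python3 -c "
from h import *
look('angle',610.9,-57.7,26,'w3.png')"
```

```text
time: 9.7
tool_pos: [623.5, -51.8, 174.2]
tcp_rot: [-0.989, -1.506, 1.518]
ft_force: [-0.1, 0.9, -1.0]
grip_width: 1.002
t 9.7 pos [623.5 -51.8 174.2] jaw 114.0 down [ 0.003 -0.01  -1.   ] F [-0.1  0.9 -1. ] w 1.002 q [ 0.18  0.45 -0.11  0.01 -1.01 -1.34]
[[361.0, 255.0], [294.0, 257.0], [293.0, 243.0], [361.0, 240.0]]
```

View pics/w3.png

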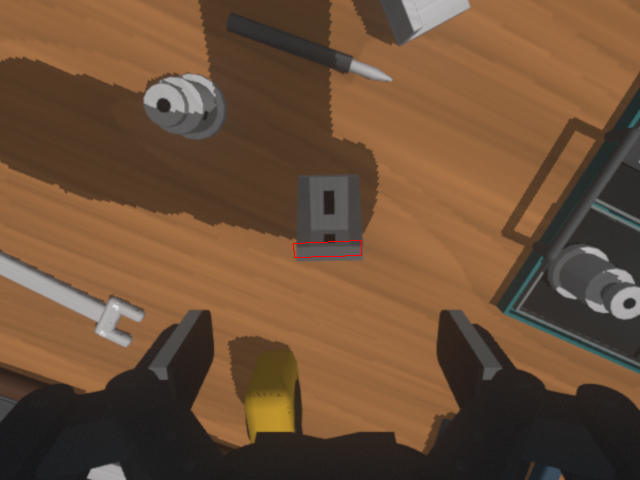

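```bash
python3 -m creep '[{"rx":0.6,"ry":0,"rz":1,"dx":-0.2,"dy":0,"dz":-3,"fingers":-1},{"rx":0,"ry":0,"rz":0,"dx":0,"dy":0,"dz":-3,"fingers":-1},{"rx":0,"ry":0,"rz":0,"dx":0,"dy":0,"dz":-2.5,"fingers":-1},{"rx":0,"ry":0,"rz":0,"dx":0,"dy":0,"dz":-2,"fingers":-1},{"rx":0,"ry":0,"rz":0,"dx":0,"dy":0,"dz":0,"fingers":-1}]'
python3 -c "
from h import *
st()"
```

```text
time: 10.25
tool_pos: [618.5, -47.8, 65.9]
tcp_rot: [-0.963, -1.534, 1.529]
ft_force: [-1.1, -0.4, -1.6]
grip_width: 0.998
t 10.25 pos [618.5 -47.8  65.9] jaw 115.7 down [ 0.002  0.002 -1.   ] F [-1.1 -0.4 -1.6] w 0.998 q [ 0.18  0.56 -0.22 -0.   -0.78 -1.3 ]
```

```bash
python3 -m creep '[{"rx":0,"ry":0,"rz":0,"dx":0.3,"dy":-0.35,"dz":-1.6,"fingers":-1},{"rx":0,"ry":0,"rz":0,"dx":0,"dy":0,"dz":-1.2,"fingers":-1},{"rx":0,"ry":0,"rz":0,"dx":0,"dy":0,"dz":-0.3,"fingers":-0.5},{"rx":0,"ry":0,"rz":0,"dx":0,"dy":0,"dz":-0.1,"fingers":1},{"rx":0,"ry":0,"rz":0,"dx":0,"dy":0,"dz":0,"fingers":1},{"rx":0,"ry":0,"rz":0,"dx":0,"dy":0,"dz":0,"fingers":1},{"rx":0,"ry":0,"rz":0,"dx":0,"dy":0,"dz":0,"fingers":1}]'
python3 -c "
from h import *
st()"
```

```text
time: 10.95
tool_pos: [623.4, -49.9, 34.3]
tcp_rot: [-0.965, -1.541, 1.53]
ft_force: [0.9, -0.1, -3.5]
grip_width: 0.504
t 10.95 pos [623.4 -49.9  34.3] jaw 115.9 down [ 0.007  0.003 -1.   ] F [ 0.9 -0.1 -3.5] w 0.504 q [ 0.18  0.61 -0.24 -0.   -0.72 -1.29]
```

```bash
python3 -m creep '[{"rx":0,"ry":0,"rz":0,"dx":0,"dy":0,"dz":1.5,"fingers":1},{"rx":0,"ry":0,"rz":0,"dx":0,"dy":0,"dz":3,"fingers":1},{"rx":0,"ry":0,"rz":0,"dx":0,"dy":1,"dz":3.5,"fingers":1},{"rx":0,"ry":0,"rz":4,"dx":-0.7,"dy":2,"dz":3,"fingers":1},{"rx":0,"ry":0,"rz":5.5,"dx":-1.1,"dy":3,"dz":1,"fingers":1},{"rx":0,"ry":0,"rz":5.5,"dx":-1.1,"dy":3,"dz":0,"fingers":1},{"rx":0,"ry":0,"rz":5.5,"dx":-1.1,"dy":3,"dz":0,"fingers":1},{"rx":0,"ry":0,"rz":5.5,"dx":-1.1,"dy":3,"dz":0,"fingers":1},{"rx":0,"ry":0,"rz":5.5,"dx":-1.1,"dy":3,"dz":0,"fingers":1},{"rx":0,"ry":0,"rz":5.5,"dx":-1.1,"dy":3,"dz":0,"fingers":1},{"rx":0,"ry":0,"rz":5.5,"dx":-1.1,"dy":3,"dz":0,"fingers":1},{"rx":0,"ry":0,"rz":5.5,"dx":-1.1,"dy":3,"dz":0,"fingers":1}]'
python3 -c "
from h import *
st()"
```

```text
time: 12.15
tool_pos: [517.0, 223.8, 165.0]
tcp_rot: [-0.269, -2.086, 2.078]
ft_force: [0.8, 0.3, -4.0]
grip_width: 0.505
t 12.15 pos [517.  223.8 165. ] jaw 165.1 down [-0.002  0.005 -1.   ] F [ 0.8  0.3 -4. ] w 0.505 q [ 0.69  0.36 -0.27 -0.01 -0.93 -0.95]
```

```bash
python3 -m creep '[{"rx":0,"ry":0,"rz":5,"dx":-1.1,"dy":3,"dz":0,"fingers":1},{"rx":0,"ry":0,"rz":4,"dx":-1.1,"dy":3,"dz":0,"fingers":1},{"rx":0,"ry":0,"rz":3,"dx":-0.8,"dy":3,"dz":0,"fingers":1},{"rx":0,"ry":0,"rz":0,"dx":0,"dy":1.2,"dz":-1.5,"fingers":1},{"rx":0,"ry":0,"rz":0,"dx":0,"dy":0,"dz":-2,"fingers":1},{"rx":0,"ry":0,"rz":0,"dx":0,"dy":0,"dz":-2,"fingers":1},{"rx":0,"ry":0,"rz":0,"dx":0,"dy":0,"dz":-1,"fingers":1},{"rx":0,"ry":0,"rz":0,"dx":0,"dy":0,"dz":0,"fingers":1}]'
python3 -c "
from h import *
st()"
```

```text
time: 12.95
tool_pos: [480.3, 330.9, 100.9]
tcp_rot: [-0.035, -2.205, 2.194]
ft_force: [-0.7, -0.5, -3.9]
grip_width: 0.509
t 12.95 pos [480.3 330.9 100.9] jaw 177.8 down [-0.006  0.005 -1.   ] F [-0.7 -0.5 -3.9] w 0.509 q [ 0.88  0.47 -0.29 -0.01 -0.81 -0.91]
```

```bash
python3 -m creep '[{"rx":0,"ry":0,"rz":2.2,"dx":-0.1,"dy":1.1,"dz":-1.5,"fingers":1},{"rx":0,"ry":0,"rz":0,"dx":0,"dy":0,"dz":-1.8,"fingers":1},{"rx":0,"ry":0,"rz":0,"dx":0,"dy":0,"dz":-1.2,"fingers":1},{"rx":0,"ry":0,"rz":0,"dx":0,"dy":0,"dz":-0.6,"fingers":1},{"rx":0,"ry":0,"rz":0,"dx":0,"dy":0,"dz":0,"fingers":1}]'
python3 -c "
from h import *
st()"
```

```text
time: 13.45
tool_pos: [481.2, 343.5, 49.1]
tcp_rot: [-0.007, 2.23, -2.212]
ft_force: [-1.4, 0.3, -4.3]
grip_width: 0.511
t 13.45 pos [481.2 343.5  49.1] jaw -179.8 down [-0.003  0.008 -1.   ] F [-1.4  0.3 -4.3] w 0.511 q [ 0.89  0.55 -0.31 -0.01 -0.71 -0.88]
```

```bash
python3 -m creep '[{"rx":-0.5,"ry":0,"rz":0,"dx":-0.2,"dy":0,"dz":-0.5,"fingers":1},{"rx":0,"ry":0,"rz":0,"dx":0,"dy":0,"dz":-0.4,"fingers":1},{"rx":0,"ry":0,"rz":0,"dx":0,"dy":0,"dz":-0.4,"fingers":1}]'
python3 -c "
from h import *
st()"
```

```text
time: 13.75
tool_pos: [480.4, 344.7, 39.2]
tcp_rot: [-0.006, 2.219, -2.218]
ft_force: [-9.4, -4.4, 26.7]
grip_width: 0.507
t 13.75 pos [480.4 344.7  39.2] jaw -179.7 down [ 0.001  0.001 -1.   ] F [-9.4 -4.4 26.7] w 0.507 q [ 0.9   0.56 -0.32  0.   -0.69 -0.89]
```

Contact at the expected height. Release narrowly, lift.

```bash
python3 -m creep '[{"rx":0,"ry":0,"rz":0,"dx":0,"dy":0,"dz":0.1,"fingers":0.2},{"rx":0,"ry":0,"rz":0,"dx":0,"dy":0,"dz":0,"fingers":-0.25},{"rx":0,"ry":0,"rz":0,"dx":0,"dy":0,"dz":0,"fingers":-0.25},{"rx":0,"ry":0,"rz":0,"dx":0,"dy":0,"dz":0,"fingers":-0.25},{"rx":0,"ry":0,"rz":0,"dx":0,"dy":0,"dz":1,"fingers":-0.25},{"rx":0,"ry":0,"rz":0,"dx":0,"dy":0,"dz":2,"fingers":-0.25},{"rx":0,"ry":0,"rz":0,"dx":0,"dy":0,"dz":4,"fingers":-0.5},{"rx":0,"ry":0,"rz":0,"dx":0,"dy":-1,"dz":4,"fingers":-1},{"rx":0,"ry":0,"rz":0,"dx":0.5,"dy":-2,"dz":3,"fingers":-1}]'
python3 -c "
from h import *
st()"
```

```text
time: 14.65
tool_pos: [486.1, 316.1, 186.6]
tcp_rot: [-0.008, 2.215, -2.215]
ft_force: [-0.1, 0.7, -0.1]
grip_width: 1.001
t 14.65 pos [486.1 316.1 186.6] jaw -179.4 down [ 0.003 -0.    -1.   ] F [-0.1  0.7 -0.1] w 1.001 q [ 0.86  0.37 -0.21  0.   -0.99 -0.85]
```

```bash
python3 -m creep '[{"rx":0,"ry":0,"rz":-5,"dx":0.7,"dy":-3,"dz":0,"fingers":-1},{"rx":0,"ry":0,"rz":-5,"dx":0.7,"dy":-4,"dz":0,"fingers":-1},{"rx":0,"ry":0,"rz":-5,"dx":0.7,"dy":-4,"dz":0,"fingers":-1},{"rx":0,"ry":0,"rz":-5,"dx":0.7,"dy":-4,"dz":0,"fingers":-1},{"rx":0,"ry":0,"rz":-5,"dx":0.7,"dy":-4,"dz":0,"fingers":-1},{"rx":0,"ry":0,"rz":-5,"dx":0.7,"dy":-4,"dz":0,"fingers":-1},{"rx":0,"ry":0,"rz":-5,"dx":0.7,"dy":-4,"dz":0,"fingers":-1},{"rx":0,"ry":0,"rz":-5,"dx":0.7,"dy":-4,"dz":0,"fingers":-1},{"rx":0,"ry":0,"rz":-5,"dx":0.7,"dy":-4,"dz":0,"fingers":-1},{"rx":0,"ry":0,"rz":-5,"dx":0.7,"dy":-4,"dz":0,"fingers":-1},{"rx":0,"ry":0,"rz":-5,"dx":0.7,"dy":-3.5,"dz":0,"fingers":-1},{"rx":0,"ry":0,"rz":-5,"dx":0.7,"dy":-3.5,"dz":0,"fingers":-1}]'
python3 -m creep '[{"rx":0,"ry":0,"rz":0,"dx":0,"dy":0,"dz":0,"fingers":-1},{"rx":0,"ry":0,"rz":0,"dx":0,"dy":0,"dz":0,"fingers":-1}]'
python3 -c "
from h import *
look('jack',583.2,-172.8,0,'w4.png')"
```

```text
time: 15.85
tool_pos: [575.4, -157.6, 207.8]
tcp_rot: [-0.969, -1.584, 1.57]
ft_force: [0.9, 0.6, 1.1]
grip_width: 0.999
time: 16.05
tool_pos: [575.7, -162.0, 208.9]
tcp_rot: [-0.975, -1.58, 1.565]
ft_force: [0.0, 0.9, -0.2]
grip_width: 0.999
t 16.05 pos [ 575.7 -162.   208.9] jaw 118.3 down [ 0.037 -0.013 -0.999] F [ 0.   0.9 -0.2] w 0.999 q [ 0.    0.36 -0.16  0.02 -1.01 -1.09]
[[304.0, 236.0], [310.0, 239.0], [317.0, 239.0], [323.0, 237.0]]
```

View pics/w4.png

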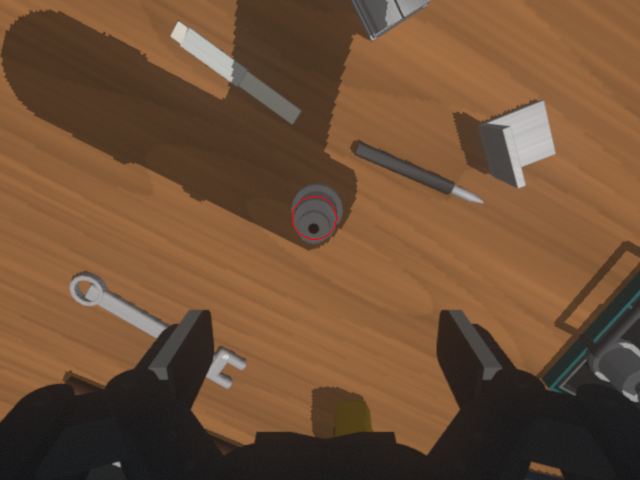

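```bash
python3 -m creep '[{"rx":0.7,"ry":2.1,"rz":0,"dx":0.8,"dy":-1,"dz":-3,"fingers":-1},{"rx":0,"ry":0,"rz":0,"dx":0,"dy":0,"dz":-3.5,"fingers":-1},{"rx":0,"ry":0,"rz":0,"dx":0,"dy":0,"dz":-3,"fingers":-1},{"rx":0,"ry":0,"rz":0,"dx":0,"dy":0,"dz":-2,"fingers":-1},{"rx":0,"ry":0,"rz":0,"dx":0,"dy":0,"dz":0,"fingers":-1},{"rx":0,"ry":0,"rz":0,"dx":0,"dy":0,"dz":0,"fingers":-1}]'
python3 -c "
from h import *
st()"
```

```text
time: 16.7
tool_pos: [585.5, -165.1, 95.8]
tcp_rot: [-0.932, -1.577, 1.572]
ft_force: [0.6, -0.6, 0.6]
grip_width: 1.001
t 16.7 pos [ 585.5 -165.1   95.8] jaw 119.1 down [ 0.008 -0.001 -1.   ] F [ 0.6 -0.6  0.6] w 1.001 q [-0.01  0.51 -0.24  0.   -0.82 -1.06]
```

```bash
python3 -m creep '[{"rx":0,"ry":0.5,"rz":0,"dx":-0.2,"dy":-0.75,"dz":-2,"fingers":-1},{"rx":0,"ry":0,"rz":0,"dx":0,"dy":0,"dz":-2,"fingers":-1},{"rx":0,"ry":0,"rz":0,"dx":0,"dy":0,"dz":-1,"fingers":-1},{"rx":0,"ry":0,"rz":0,"dx":0,"dy":0,"dz":0,"fingers":-1}]'
python3 -c "
from h import *
st()"
```

```text
time: 17.1
tool_pos: [586.3, -172.0, 48.1]
tcp_rot: [-0.93, -1.579, 1.575]
ft_force: [0.3, -0.8, 0.5]
grip_width: 1.004
t 17.1 pos [ 586.3 -172.    48.1] jaw 119.3 down [ 0.007 -0.002 -1.   ] F [ 0.3 -0.8  0.5] w 1.004 q [-0.02  0.57 -0.27  0.   -0.72 -1.04]
```

```bash
python3 -m creep '[{"rx":0,"ry":0.3,"rz":0,"dx":-0.3,"dy":0,"dz":-1,"fingers":-1},{"rx":0,"ry":0,"rz":0,"dx":0,"dy":0,"dz":0,"fingers":-0.3},{"rx":0,"ry":0,"rz":0,"dx":0,"dy":0,"dz":0,"fingers":0.5},{"rx":0,"ry":0,"rz":0,"dx":0,"dy":0,"dz":0,"fingers":1},{"rx":0,"ry":0,"rz":0,"dx":0,"dy":0,"dz":0,"fingers":1},{"rx":0,"ry":0,"rz":0,"dx":0,"dy":0,"dz":0,"fingers":1},{"rx":0,"ry":0,"rz":0,"dx":0,"dy":0,"dz":0,"fingers":1}]'
python3 -c "
from h import *
st()"
```

```text
time: 17.8
tool_pos: [584.5, -172.1, 40.0]
tcp_rot: [-0.929, -1.578, 1.576]
ft_force: [1.6, 0.1, -0.4]
grip_width: 0.368
t 17.8 pos [ 584.5 -172.1   40. ] jaw 119.3 down [ 0.006 -0.002 -1.   ] F [ 1.6  0.1 -0.4] w 0.368 q [-0.02  0.58 -0.28  0.   -0.7  -1.04]
```

```bash
python3 -m creep '[{"rx":0,"ry":0,"rz":0,"dx":0,"dy":0,"dz":0.6,"fingers":1},{"rx":0,"ry":0,"rz":0,"dx":0,"dy":0,"dz":0.6,"fingers":1},{"rx":0,"ry":0,"rz":0,"dx":0,"dy":0,"dz":0,"fingers":1}]'
python3 -c "
from h import *
look('jack',584.5,-172.1,0,'w5.png')"
```

```text
time: 18.1
tool_pos: [583.1, -171.9, 51.6]
tcp_rot: [-0.926, -1.576, 1.576]
ft_force: [0.1, 0.0, -3.7]
grip_width: 0.367
t 18.1 pos [ 583.1 -171.9   51.6] jaw 119.3 down [ 0.003 -0.002 -1.   ] F [ 0.1  0.  -3.7] w 0.367 q [-0.02  0.57 -0.27  0.   -0.73 -1.04]
[[301.0, 367.0], [313.0, 371.0], [326.0, 371.0], [339.0, 369.0]]
```

View pics/w5.png

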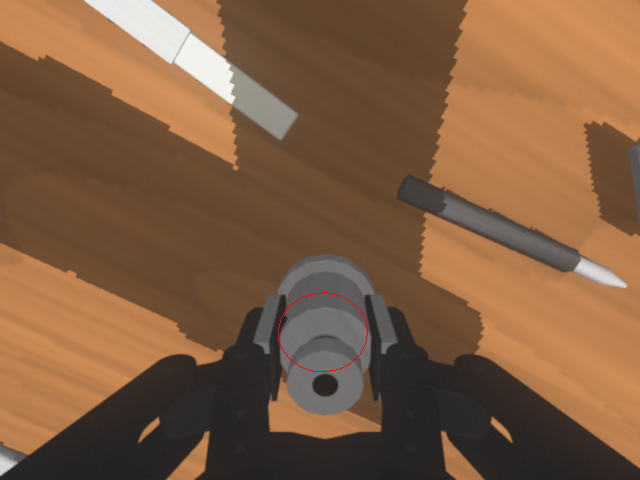

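```bash
python3 -m creep '[{"rx":0,"ry":0,"rz":0,"dx":0,"dy":0,"dz":3,"fingers":1},{"rx":0,"ry":0,"rz":0,"dx":0,"dy":1,"dz":4,"fingers":1},{"rx":0,"ry":0,"rz":5,"dx":0,"dy":2.5,"dz":3,"fingers":1},{"rx":0,"ry":0,"rz":6,"dx":0,"dy":3.5,"dz":1,"fingers":1},{"rx":0,"ry":0,"rz":6,"dx":0,"dy":4,"dz":0,"fingers":1},{"rx":0,"ry":0,"rz":6,"dx":0,"dy":4,"dz":0,"fingers":1},{"rx":0,"ry":0,"rz":6,"dx":0,"dy":4,"dz":0,"fingers":1},{"rx":0,"ry":0,"rz":6,"dx":0,"dy":4,"dz":0,"fingers":1},{"rx":0,"ry":0,"rz":6,"dx":0,"dy":4,"dz":0,"fingers":1},{"rx":0,"ry":0,"rz":6,"dx":0,"dy":3.5,"dz":0,"fingers":1},{"rx":0,"ry":0,"rz":6,"dx":0,"dy":3,"dz":0,"fingers":1},{"rx":0,"ry":0,"rz":5,"dx":0,"dy":2,"dz":0,"fingers":1}]'
python3 -c "
from h import *
st()"
```

```text
time: 19.35
tool_pos: [575.8, 193.8, 162.4]
tcp_rot: [-0.014, -2.21, 2.216]
ft_force: [0.9, 0.0, -4.5]
grip_width: 0.371
t 19.35 pos [575.8 193.8 162.4] jaw 179.1 down [-0.002 -0.003 -1.   ] F [ 0.9  0.  -4.5] w 0.371 q [ 0.59  0.44 -0.16  0.   -0.98 -0.61]
```

Descend toward contact height 45.

```bash
python3 -m creep '[{"rx":0,"ry":0,"rz":0.9,"dx":0.4,"dy":0.5,"dz":-3,"fingers":1},{"rx":0,"ry":0,"rz":0,"dx":0,"dy":0,"dz":-3,"fingers":1},{"rx":0,"ry":0,"rz":0,"dx":0,"dy":0,"dz":-2,"fingers":1},{"rx":0,"ry":0,"rz":0,"dx":0,"dy":0,"dz":-1.2,"fingers":1},{"rx":0,"ry":0,"rz":0,"dx":0,"dy":0,"dz":-0.5,"fingers":1},{"rx":0,"ry":0,"rz":0,"dx":0,"dy":0,"dz":0,"fingers":1}]'
python3 -c "
from h import *
st()"
```

```text
time: 19.95
tool_pos: [579.1, 203.5, 62.3]
tcp_rot: [-0.01, 2.216, -2.218]
ft_force: [-0.3, -0.2, -3.5]
grip_width: 0.371
t 19.95 pos [579.1 203.5  62.3] jaw -179.5 down [-0.    -0.001 -1.   ] F [-0.3 -0.2 -3.5] w 0.371 q [ 0.6   0.56 -0.24  0.   -0.77 -0.59]
```

```bash
python3 -m creep '[{"rx":0,"ry":0,"rz":0,"dx":0,"dy":0,"dz":-0.8,"fingers":1},{"rx":0,"ry":0,"rz":0,"dx":0,"dy":0,"dz":-0.6,"fingers":1},{"rx":0,"ry":0,"rz":0,"dx":0,"dy":0,"dz":-0.4,"fingers":1},{"rx":0,"ry":0,"rz":0,"dx":0,"dy":0,"dz":-0.3,"fingers":1}]'
python3 -c "
from h import *
st()"
```

```text
time: 20.35
tool_pos: [581.2, 204.2, 44.9]
tcp_rot: [-0.005, 2.216, -2.213]
ft_force: [-8.8, -0.3, 19.5]
grip_width: 0.375
t 20.35 pos [581.2 204.2  44.9] jaw -179.5 down [ 0.005  0.001 -1.   ] F [-8.8 -0.3 19.5] w 0.375 q [ 0.6   0.58 -0.26  0.   -0.72 -0.59]
```

```bash
python3 -m creep '[{"rx":0,"ry":0,"rz":0,"dx":0,"dy":0,"dz":0.1,"fingers":0.2},{"rx":0,"ry":0,"rz":0,"dx":0,"dy":0,"dz":0,"fingers":-0.2},{"rx":0,"ry":0,"rz":0,"dx":0,"dy":0,"dz":0,"fingers":-0.2},{"rx":0,"ry":0,"rz":0,"dx":0,"dy":0,"dz":0,"fingers":-0.2},{"rx":0,"ry":0,"rz":0,"dx":0,"dy":0,"dz":1,"fingers":-0.2},{"rx":0,"ry":0,"rz":0,"dx":0,"dy":0,"dz":2,"fingers":-0.2},{"rx":0,"ry":0,"rz":0,"dx":0,"dy":0,"dz":4,"fingers":-0.5},{"rx":0,"ry":0,"rz":0,"dx":0,"dy":-1,"dz":4,"fingers":-1},{"rx":0,"ry":0,"rz":0,"dx":-1,"dy":-2,"dz":3,"fingers":-1}]'
python3 -c "
from h import *
st()"
```

```text
time: 21.25
tool_pos: [572.4, 175.0, 191.2]
tcp_rot: [-0.008, 2.211, -2.213]
ft_force: [0.1, -0.2, -0.3]
grip_width: 0.999
t 21.25 pos [572.4 175.  191.2] jaw -179.3 down [ 0.006 -0.001 -1.   ] F [ 0.1 -0.2 -0.3] w 0.999 q [ 0.57  0.39 -0.16  0.   -1.02 -0.56]
```

```bash
python3 -m creep '[{"rx":0,"ry":0,"rz":-2.8,"dx":-1,"dy":-2.5,"dz":0,"fingers":-1},{"rx":0,"ry":0,"rz":-2.8,"dx":-1.4,"dy":-3.5,"dz":0,"fingers":-1},{"rx":0,"ry":0,"rz":-2.8,"dx":-1.4,"dy":-3.5,"dz":0,"fingers":-1},{"rx":0,"ry":0,"rz":-2.8,"dx":-1.4,"dy":-3.5,"dz":0,"fingers":-1},{"rx":0,"ry":0,"rz":-2.8,"dx":-1.4,"dy":-3.5,"dz":0,"fingers":-1},{"rx":0,"ry":0,"rz":-2.8,"dx":-1.4,"dy":-3.5,"dz":0,"fingers":-1},{"rx":0,"ry":0,"rz":-2.8,"dx":-1.4,"dy":-3.5,"dz":0,"fingers":-1},{"rx":0,"ry":0,"rz":-2.8,"dx":-1.4,"dy":-3.5,"dz":0,"fingers":-1},{"rx":0,"ry":0,"rz":-2.8,"dx":-1.4,"dy":-3.5,"dz":0,"fingers":-1},{"rx":0,"ry":0,"rz":-2.8,"dx":-1.4,"dy":-3,"dz":0,"fingers":-1},{"rx":0,"ry":0,"rz":0,"dx":-1,"dy":-1.5,"dz":0,"fingers":-1},{"rx":0,"ry":0,"rz":0,"dx":0,"dy":0,"dz":0,"fingers":-1}]'
python3 -c "
from h import *
look('v',419.3,-205.4,-29.8,'w6.png')"
```

```text
time: 22.45
tool_pos: [422.6, -187.1, 210.3]
tcp_rot: [-0.532, -1.963, 1.956]
ft_force: [1.0, -0.0, 0.3]
grip_width: 1.0
t 22.45 pos [ 422.6 -187.1  210.3] jaw 151.7 down [ 0.038 -0.006 -0.999] F [ 1.  -0.   0.3] w 1.0 q [-0.06  0.13 -0.47  0.   -0.93 -0.43]
[[296.0, 228.0], [296.0, 164.0], [357.0, 166.0], [354.0, 230.0]]
```

View pics/w6.png

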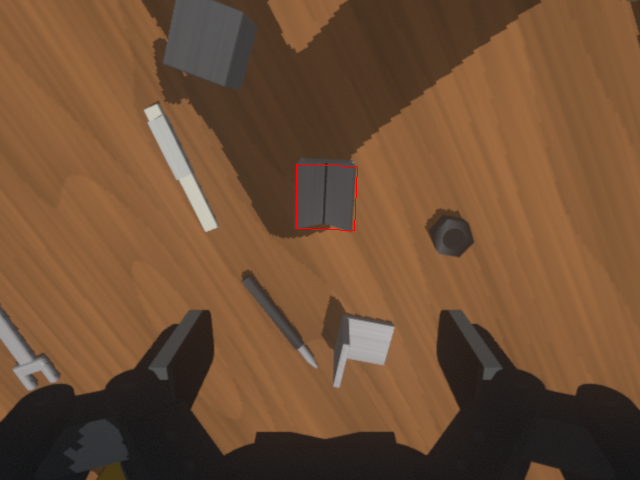

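```bash
python3 -m creep '[{"rx":0.3,"ry":2.2,"rz":-1.5,"dx":-0.3,"dy":-1.7,"dz":-3,"fingers":-1},{"rx":0,"ry":0,"rz":0,"dx":0,"dy":0,"dz":-3.5,"fingers":-1},{"rx":0,"ry":0,"rz":0,"dx":0,"dy":0,"dz":-3,"fingers":-1},{"rx":0,"ry":0,"rz":0,"dx":0,"dy":0,"dz":-2,"fingers":-1},{"rx":0,"ry":0,"rz":0,"dx":0,"dy":0,"dz":0,"fingers":-1},{"rx":0,"ry":0,"rz":0,"dx":0,"dy":0,"dz":0,"fingers":-1}]'
python3 -c "
from h import *
st()"
```

```text
time: 23.1
tool_pos: [426.9, -201.3, 96.8]
tcp_rot: [-0.521, -1.938, 1.94]
ft_force: [0.5, 0.1, -0.7]
grip_width: 1.001
t 23.1 pos [ 426.9 -201.3   96.8] jaw 150.7 down [ 0.012 -0.004 -1.   ] F [ 0.5  0.1 -0.7] w 1.001 q [-0.09  0.32 -0.58  0.   -0.66 -0.42]
```

```bash
python3 -m creep '[{"rx":0.2,"ry":0.7,"rz":-0.5,"dx":-0.8,"dy":-0.4,"dz":-2,"fingers":-1},{"rx":0,"ry":0,"rz":0,"dx":0,"dy":0,"dz":-2,"fingers":-1},{"rx":0,"ry":0,"rz":0,"dx":0,"dy":0,"dz":-1,"fingers":-1},{"rx":0,"ry":0,"rz":0,"dx":0,"dy":0,"dz":0,"fingers":-1}]'
python3 -c "
from h import *
st()"
```

```text
time: 23.5
tool_pos: [425.0, -204.6, 51.3]
tcp_rot: [-0.525, -1.937, 1.936]
ft_force: [-0.8, 0.1, 0.1]
grip_width: 0.999
t 23.5 pos [ 425.  -204.6   51.3] jaw 150.4 down [ 0.013 -0.003 -1.   ] F [-0.8  0.1  0.1] w 0.999 q [-0.1   0.39 -0.62  0.   -0.54 -0.42]
```

```bash
python3 -m creep '[{"rx":0.2,"ry":0.8,"rz":0,"dx":-0.5,"dy":0,"dz":-1.1,"fingers":-1},{"rx":0,"ry":0,"rz":0,"dx":0,"dy":0,"dz":0,"fingers":-1},{"rx":0,"ry":0,"rz":0,"dx":0,"dy":0,"dz":-0.1,"fingers":-0.3},{"rx":0,"ry":0,"rz":0,"dx":0,"dy":0,"dz":0,"fingers":1},{"rx":0,"ry":0,"rz":0,"dx":0,"dy":0,"dz":0,"fingers":1},{"rx":0,"ry":0,"rz":0,"dx":0,"dy":0,"dz":0,"fingers":1},{"rx":0,"ry":0,"rz":0,"dx":0,"dy":0,"dz":0,"fingers":1}]'
python3 -c "
from h import *
st()"
```

```text
time: 24.2
tool_pos: [422.4, -204.6, 41.9]
tcp_rot: [-0.515, -1.935, 1.933]
ft_force: [0.1, -0.4, -3.3]
grip_width: 0.503
t 24.2 pos [ 422.4 -204.6   41.9] jaw 150.5 down [ 0.005 -0.001 -1.   ] F [ 0.1 -0.4 -3.3] w 0.503 q [-0.1   0.41 -0.63  0.   -0.53 -0.41]
```

```bash
python3 -m creep '[{"rx":0,"ry":0,"rz":0,"dx":0,"dy":0,"dz":1.5,"fingers":1},{"rx":0,"ry":0,"rz":0,"dx":0,"dy":0,"dz":3,"fingers":1},{"rx":0,"ry":0,"rz":0,"dx":0,"dy":0,"dz":4,"fingers":1},{"rx":0,"ry":0,"rz":1,"dx":0.5,"dy":1.5,"dz":3,"fingers":1},{"rx":0,"ry":0,"rz":2,"dx":1,"dy":3,"dz":1.5,"fingers":1},{"rx":0,"ry":0,"rz":2,"dx":1.1,"dy":3.7,"dz":0,"fingers":1},{"rx":0,"ry":0,"rz":2,"dx":1.1,"dy":3.7,"dz":0,"fingers":1},{"rx":0,"ry":0,"rz":2,"dx":1.1,"dy":3.7,"dz":0,"fingers":1},{"rx":0,"ry":0,"rz":2,"dx":1.1,"dy":3.7,"dz":0,"fingers":1},{"rx":0,"ry":0,"rz":2,"dx":1.1,"dy":3.7,"dz":0,"fingers":1},{"rx":0,"ry":0,"rz":2,"dx":1.1,"dy":3.7,"dz":0,"fingers":1},{"rx":0,"ry":0,"rz":2,"dx":1.1,"dy":3.7,"dz":0,"fingers":1}]'
python3 -c "
from h import *
st()"
```

```text
time: 25.4
tool_pos: [498.3, 108.0, 164.2]
tcp_rot: [-0.204, -2.085, 2.092]
ft_force: [1.7, -0.0, -5.2]
grip_width: 0.506
t 25.4 pos [498.3 108.  164.2] jaw 167.1 down [-0.03  0.   -1.  ] F [ 1.7 -0.  -5.2] w 0.506 q [ 0.52  0.29 -0.38 -0.02 -0.93 -0.74]
```

```bash
python3 -m creep '[{"rx":0,"ry":-1.7,"rz":2.5,"dx":1.3,"dy":3.7,"dz":0,"fingers":1},{"rx":0,"ry":0,"rz":2.5,"dx":1.3,"dy":3.7,"dz":0,"fingers":1},{"rx":0,"ry":0,"rz":2.5,"dx":1.3,"dy":3.7,"dz":0,"fingers":1},{"rx":0,"ry":0,"rz":2.5,"dx":1.3,"dy":3.7,"dz":0,"fingers":1},{"rx":0,"ry":0,"rz":2,"dx":1.3,"dy":3.5,"dz":0,"fingers":1},{"rx":0,"ry":0,"rz":0,"dx":1,"dy":2.5,"dz":0,"fingers":1},{"rx":0,"ry":0,"rz":0,"dx":0.3,"dy":0.5,"dz":-1.5,"fingers":1},{"rx":0,"ry":0,"rz":0,"dx":0,"dy":0,"dz":-2,"fingers":1},{"rx":0,"ry":0,"rz":0,"dx":0,"dy":0,"dz":-1,"fingers":1},{"rx":0,"ry":0,"rz":0,"dx":0,"dy":0,"dz":0,"fingers":1}]'
python3 -c "
from h import *
st()"
```

```text
time: 26.4
tool_pos: [566.2, 328.9, 97.6]
tcp_rot: [0.028, -2.182, 2.221]
ft_force: [0.2, -1.2, -5.4]
grip_width: 0.504
t 26.4 pos [566.2 328.9  97.6] jaw 179.6 down [-0.033 -0.017 -0.999] F [ 0.2 -1.2 -5.4] w 0.504 q [ 0.77  0.59 -0.07 -0.01 -0.95 -0.77]
```

```bash
python3 -m creep '[{"rx":1,"ry":-1.9,"rz":0.4,"dx":1.2,"dy":0.4,"dz":-1.5,"fingers":1},{"rx":0,"ry":0,"rz":0,"dx":0.1,"dy":0,"dz":-1.5,"fingers":1},{"rx":0,"ry":0,"rz":0,"dx":0,"dy":0,"dz":-0.6,"fingers":1},{"rx":0,"ry":0,"rz":0,"dx":0,"dy":0,"dz":0,"fingers":1}]'
python3 -c "
from h import *
st()"
```

```text
time: 26.8
tool_pos: [578.1, 329.9, 59.8]
tcp_rot: [0.0, -2.215, 2.222]
ft_force: [0.1, -0.2, -5.1]
grip_width: 0.506
t 26.8 pos [578.1 329.9  59.8] jaw 179.8 down [-0.003 -0.003 -1.   ] F [ 0.1 -0.2 -5.1] w 0.506 q [ 0.76  0.63 -0.1   0.   -0.84 -0.76]
```

```bash
python3 -m creep '[{"rx":0,"ry":0,"rz":0,"dx":0.1,"dy":0.3,"dz":-0.5,"fingers":1},{"rx":0,"ry":0,"rz":0,"dx":0,"dy":0,"dz":-0.4,"fingers":1},{"rx":0,"ry":0,"rz":0,"dx":0,"dy":0,"dz":-0.4,"fingers":1},{"rx":0,"ry":0,"rz":0,"dx":0,"dy":0,"dz":-0.3,"fingers":1}]'
python3 -c "
from h import *
st()"
```

```text
time: 27.2
tool_pos: [580.1, 333.8, 46.9]
tcp_rot: [-0.002, -2.219, 2.222]
ft_force: [-7.0, -2.6, 13.6]
grip_width: 0.505
t 27.2 pos [580.1 333.8  46.9] jaw 179.9 down [-0.    -0.002 -1.   ] F [-7.  -2.6 13.6] w 0.505 q [ 0.76  0.65 -0.1   0.   -0.82 -0.77]
```

Contact at the expected height. Release and back off, clear of the caddy and the top camera's view.

```bash
python3 -m creep '[{"rx":0,"ry":0,"rz":0,"dx":0,"dy":0,"dz":0.1,"fingers":0.2},{"rx":0,"ry":0,"rz":0,"dx":0,"dy":0,"dz":0,"fingers":-0.25},{"rx":0,"ry":0,"rz":0,"dx":0,"dy":0,"dz":0,"fingers":-0.25},{"rx":0,"ry":0,"rz":0,"dx":0,"dy":0,"dz":0,"fingers":-0.25},{"rx":0,"ry":0,"rz":0,"dx":0,"dy":0,"dz":1,"fingers":-0.25},{"rx":0,"ry":0,"rz":0,"dx":0,"dy":0,"dz":2,"fingers":-0.25},{"rx":0,"ry":0,"rz":0,"dx":0,"dy":0,"dz":4,"fingers":-0.5},{"rx":0,"ry":0,"rz":0,"dx":0,"dy":-1,"dz":4,"fingers":-1},{"rx":0,"ry":0,"rz":0,"dx":-1,"dy":-3,"dz":4,"fingers":-1},{"rx":0,"ry":0,"rz":0,"dx":-1,"dy":-4,"dz":2,"fingers":-1},{"rx":0,"ry":0,"rz":0,"dx":-1,"dy":-4,"dz":2,"fingers":-1},{"rx":0,"ry":0,"rz":0,"dx":-1,"dy":-4,"dz":0,"fingers":-1}]'
python3 -m creep '[{"rx":0,"ry":0,"rz":0,"dx":-0.5,"dy":-4,"dz":0,"fingers":-1},{"rx":0,"ry":0,"rz":0,"dx":-0.5,"dy":-4,"dz":0,"fingers":-1},{"rx":0,"ry":0,"rz":0,"dx":-0.5,"dy":-4,"dz":0,"fingers":-1},{"rx":0,"ry":0,"rz":0,"dx":-0.5,"dy":-4,"dz":0,"fingers":-1},{"rx":0,"ry":0,"rz":0,"dx":-0.5,"dy":-4,"dz":0,"fingers":-1},{"rx":0,"ry":0,"rz":0,"dx":-0.5,"dy":-4,"dz":0,"fingers":-1},{"rx":0,"ry":0,"rz":0,"dx":-0.5,"dy":-4,"dz":0,"fingers":-1},{"rx":0,"ry":0,"rz":0,"dx":0,"dy":-4,"dz":0,"fingers":-1},{"rx":0,"ry":0,"rz":0,"dx":0,"dy":-4,"dz":0,"fingers":-1},{"rx":0,"ry":0,"rz":0,"dx":0,"dy":-4,"dz":0,"fingers":-1},{"rx":0,"ry":0,"rz":0,"dx":0,"dy":-4,"dz":0,"fingers":-1},{"rx":0,"ry":0,"rz":0,"dx":0,"dy":-2,"dz":0,"fingers":-1}]'
python3 - <<'E'
from h import *
st();im=snap("top","t2.png");o=cv2.imread("pics/top0.png")
m=camera_model("top")
for t in("square_offcut","angle_offcut"): print(t,[(round(r["score"],2),towld(m,r["point"]).round(0)) for r in recognise("top",t)[:2]])
a=cv2.resize(im[180:290,115:275,::-1],None,fx=5,fy=5,interpolation=cv2.INTER_CUBIC)
cv2.imwrite("pics/c3.png",a)
s=read_camera("scene");cv2.imwrite("pics/s3.png",cv2.resize(s[150:360,170:520,::-1],None,fx=2.2,fy=2.2,interpolation=cv2.INTER_CUBIC))
E
```

```text
time: 28.4
tool_pos: [544.3, 176.6, 254.2]
tcp_rot: [0.013, 2.214, -2.2]
ft_force: [1.2, -0.0, -0.7]
grip_width: 1.001
time: 29.6
tool_pos: [504.7, -304.5, 273.9]
tcp_rot: [0.044, 2.197, -2.183]
ft_force: [0.0, -0.7, 0.3]
grip_width: 1.0
t 29.6 pos [ 504.7 -304.5  273.9] jaw -179.4 down [ 0.051  0.007 -0.999] F [ 0.  -0.7  0.3] w 1.0 q [-0.28  0.29 -0.07 -0.02 -1.16  0.3 ]
square_offcut [(0.86, array([ 442., -334.,   49.])), (0.27, array([482., 336.,  19.]))]
angle_offcut [(0.56, array([458., -59.,   3.])), (0.56, array([481., 338.,  19.]))]
```

View pics/c3.png

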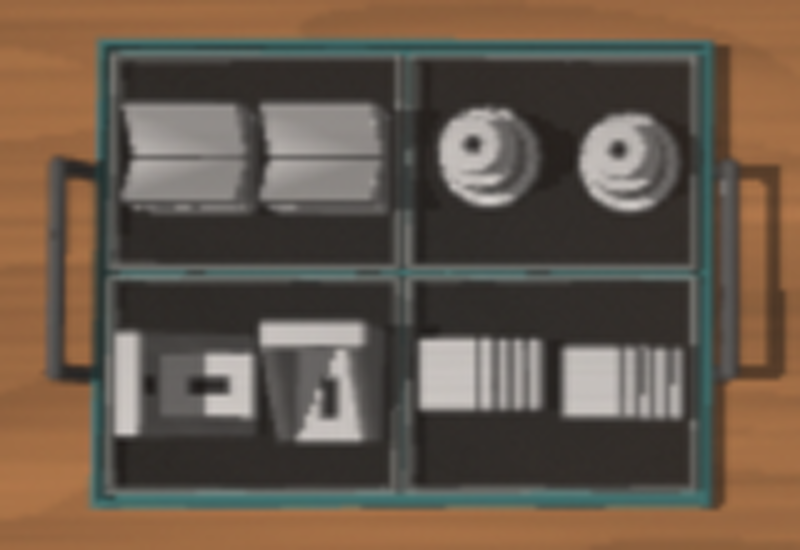

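View pics/s3.png

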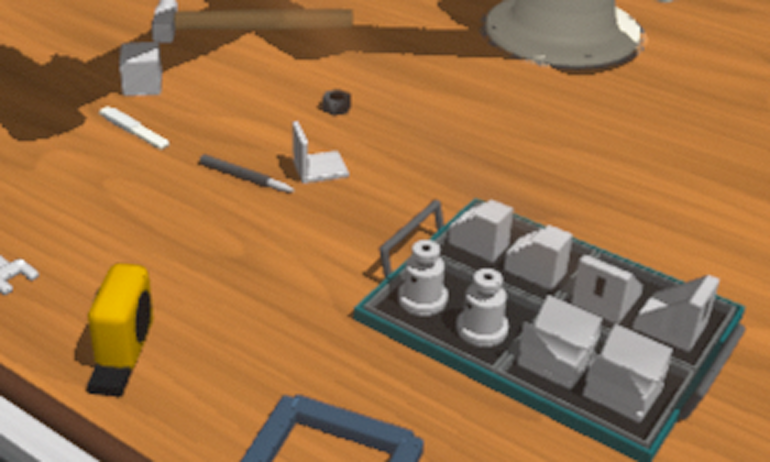

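```bash
python3 -m creep '[{"rx":0,"ry":0,"rz":0,"dx":0,"dy":0,"dz":0,"fingers":-1},{"rx":0,"ry":0,"rz":0,"dx":0,"dy":0,"dz":0,"fingers":-1}]'; python3 -c "
from bench import hand_in
print(hand_in())"
```

```text
time: 30.0
tool_pos: [504.9, -300.1, 274.2]
tcp_rot: [0.04, 2.196, -2.18]
ft_force: [-0.2, 0.9, -0.2]
grip_width: 1.002
the job is handed in; nothing more can be done
None
```

I moved the step block, angle plate, screw jack and V-block one at a time into the bins of their own kind, and handed the job in at about 30 s of the 106 s allowed. Each was lowered until the force reading showed contact, at or within about 1 mm of the expected floor height, and released there.

- **Pieces:** The last top and scene pictures show all four upright beside their fellows. I estimate each is about 3 mm or less off its bin's middle in x and about 28 mm along y. That is inside the 35 and 50 mm limits.
- **Offcuts:** Both are standing. The recogniser puts the angle offcut where it was and the square one within about 4 mm, which is its own error.
- **Robot:** The gripper is open, about 270 mm up and clear of everything.

**Failed or disagreed:**
- The first move commands were refused until every row carried all seven values.
- The finger opening on the jack read about 31 mm against a 34 mm body, but the wrist picture and the weight showed it held upright.
- In the last picture the recogniser also gave weak offcut hits on the angle plate in its bin. I took these as false.

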